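Sweep the nuts into the parts drawer and shut it

TASK

Three loose hexagon nuts have been left on top of the small-parts box that stands in the middle of the table with its top drawer open. With the fingers, sweep all three off the front edge of the box's top into that drawer, without picking any up or losing one on the table, then push the drawer fully shut. Leave the dark torch cap standing where it is on the box.

Things in the scene. Friction and masses are not known exactly. Their poses are not given: they have to be found in the camera images.
- hardware_box: olive sheet-steel small-parts box, fixed, 170 mm deep (x, from -78 to +92) by 190 mm wide (y, from -95 to +95) by 165 mm high, three drawers one above the other in its front; origin on the table, 78 mm behind the front and midway across, its own -x axis points out of its front (the way the drawers open). Its top is flat and without a rim. The table is at z = 0
- box_top (a point): centre of the box's flat top surface, 165 mm above the table
- top_front_edge (a point): middle of the front edge of the box's top, above the drawer; same axes as the box, 78 mm from the box origin along its -x. A nut pushed over this edge drops about 48 mm into the open drawer
- drawer_floor (a point): centre of the floor of the open top drawer; moves with the drawer, same axes as the box. The tray inside is 150 mm (x, from -75 to +73.5) by 174 mm (y); its side walls are 34 mm high, its front stands 44 mm above this floor, 4 mm lower than the top of the box. The small pale hardware seen on its floor belongs to the drawer and is no obstacle
- drawer_face (a point): middle of the outer face of the top drawer's front, a plate 183 mm wide (y) and 47 mm high (z); it faces the box's -x. A cup handle stands out from the middle of the plate; the plate is bare on either side of it. With the drawer shut it lies flush with the front of the box
- hardware_box_drawer2 (a joint): how far the top drawer is pulled out, in m: 0 shut, 0.11 fully open. It slides along the box's x axis with about 1.5 N of friction and stays where it is left; pushing the face towards +x shuts it
- big_nut: loose plain steel hexagon nut, 24 mm across the flats and 27 mm across the corners, 13 mm thick, lying flat on the top of the drawer box; origin at the centre of its underside
- small_nut_a: loose plain steel hexagon nut, 18 mm across the flats and 20 mm across the corners, 10 mm thick, lying flat on the top of the drawer box; origin at the centre of its underside
- small_nut_b: loose plain steel hexagon nut, 18 mm across the flats and 20 mm across the corners, 10 mm thick, lying flat on the top of the drawer box; origin at the centre of its underside
- torch_cap: dark, blunt conical torch retaining cap, 35 mm in diameter and 36 mm high, standing loose on the top of the box in a row across it with the nuts, in any of the four places of the row (places 43 mm apart across the box, staggered by up to 55 mm along it); origin at the centre of its underside; it is to stay there

How it is judged:
By the outcome, as a careful person would: the job done as asked, in the order asked, and still so for the second after the job is handed in, with the robot touching nothing.
It also fails if it takes over 64 s, if anything falls off the work surface, if the arm or the gripper's body presses on something with over 40 N, if the wrist force passes 120 N, or if a joint passes its speed limit or range.

ROBOT

A 6-joint arm with a two-finger parallel gripper is mounted at the origin on a cart in front of the work surface, level with it; the furniture and walls round the work are solid. World frame = base frame: x ahead of the robot, y to its left, z up, the work surface at z = 0. Lengths are in mm, angles in rad, forces in N, time in s.
With the tool pointing down it reaches from about 325 to 875 mm from the base axis. Payload 4.4 kg.
Tool frame: the origin (TCP) lies on the centre line of the jaws, within the pads' length; the fingertips stand ahead of it and the grasp point (between the pads) lies 6 mm ahead of it (ctrl.tcp_to_tips is the z of the fingertips in the tool frame, in mm); z points along the fingers, y is the line along which they close (so a half turn about z gives the same grasp; the last joint's range is limited). The gripper opens to 85 mm and grips with 20 to 120 N. Pads are 22 mm wide; open, the fingers measure 114 mm over their backs; the gripper's body (76 mm by 85 mm) begins 54 mm behind the grasp point. The pads swing forward as they close: fully open they stand 13 mm farther back than shut.
Start: joints at [-1.308, 0.207, 1.542, -0, 1.393, -0.15], TCP at [230.664, -526.708, 256.282] pointing down, gripper open.
Joint ranges: [-2.73, 2.73], [-0.86, 2.22], [0.23, 2.46], [-1.11, 4.25], [0.08, 2.63], [-2.82, 2.82]. Speed limits (rad/s): [2.79, 2.79, 3.14, 3.14, 3.14, 3.14].

INTERFACE

Orientations are given as a 3x3 rotation matrix whose columns are the frame's x, y, z axes.
In Python, from plant import ctrl, sensors, optics gives the robot as it stands. Calls block until the motion is done:
- ctrl.move_ptp(position, orientation): joint-space move of the TCP to a pose.
- ctrl.move_l(position, rot=None, vel=150, threshold=None): straight line of the TCP; rot=None keeps the orientation; vel is the mean speed in mm/s. With threshold (N) it stops when the force on the tool has changed by that much, and returns True; else False.
- ctrl.set_joints(angles): joint-space move.
- ctrl.gripper_to(opening, force=None): finger opening in mm; force is the grip in N (None keeps the last); returns when the fingers have stopped.
- ctrl.hold(seconds).
- ctrl.solve_ik(position, orientation): joint angles nearest the present ones, or None.
- sensors.read_state(): the state.
- optics.grab_frame(name): name is "scene" or "top"; returns (picture, depth): 420x560x3 uint8, red, green, blue; 420x560 float32, mm along the optical axis (not along the pixel's ray), 0 where there is no reading.
- optics.camera_params(name): a dict with "mtx" (3x3 intrinsics, pixels), "R" (3x3) and "t" (3): a world point X has camera coordinates R X + t. Camera axes: x right, y down, z forward; pixel columns grow to the right and rows downward; lengths in mm; the calibration is good to about 2 mm. A picture is of the moment at which its call begins. camera_params takes no time and is no camera call.
A pose or a line that the arm cannot do raises ctrl.MotionError and nothing moves.
- ctrl.finish_job(): hands the job in; it is judged then, once.
The state is a dict: "t": time; "q": joint angles; "qvel": joint speeds; "tau": joint torques, N m; "eef_pos": TCP position; "eef_rot": TCP orientation; "force": force on the tool from outside, world axes, zero at the start; "wrist_torque": the same for the moment, N m; "grip_width": finger opening in mm; "grasp_force": force on a finger pad.
Only numpy, scipy, OpenCV 4.12 (cv2) and the standard library are available. Lean on these libraries where they do the work, as an engineer would, in place of code of your own. Each camera call takes 0.05 s, during which the arm holds its last target. There are 200 camera calls.

## Working session

There is one attempt and no reset: what is moved stays moved. The work goes in short steps, each a Python script; the robot and the scene stay as the last script left them, time stands still between calls to the robot, and variables do not carry over. Pictures are saved under pics/ and viewed, at most 10 in all, crops included, and the job is handed in when it is done.

```bash
ls; mkdir -p pics
python3 - <<'E'
from plant import ctrl,sensors,optics
import cv2,numpy as np
for n in("scene","top"):
    p,d=optics.grab_frame(n); cv2.imwrite(f"pics/{n}0.png",p[:,:,::-1]); np.savez(f"{n}0.npz",p=p,d=d)
    c=optics.camera_params(n); print(n,c["mtx"].round(1).tolist(),(-c["R"].T@c["t"]).round(0),c["R"].round(2).tolist())
print(ctrl.tcp_to_tips,sensors.read_state()["t"],sensors.read_state()["eef_rot"])
E
```

```text
pics
scene [[526.1, 0.0, 277.9], [0.0, 526.1, 210.4], [0.0, 0.0, 1.0]] [-64. 600. 515.] [[-0.58, -0.82, -0.01], [-0.36, 0.26, -0.9], [0.73, -0.51, -0.44]]
top [[383.1, 0.0, 283.2], [0.0, 383.1, 212.7], [0.0, 0.0, 1.0]] [388. 157. 953.] [[0.01, -1.0, -0.02], [-0.98, -0.01, -0.18], [0.18, 0.02, -0.98]]
25.0 0.1 [[ 9.16001035e-01  4.01175566e-01 -5.18402050e-04]
 [ 4.01175758e-01 -9.15998857e-01  2.02611932e-03]
 [ 3.37973878e-04 -2.06389773e-03 -9.99997813e-01]]
```

View pics/scene0.png

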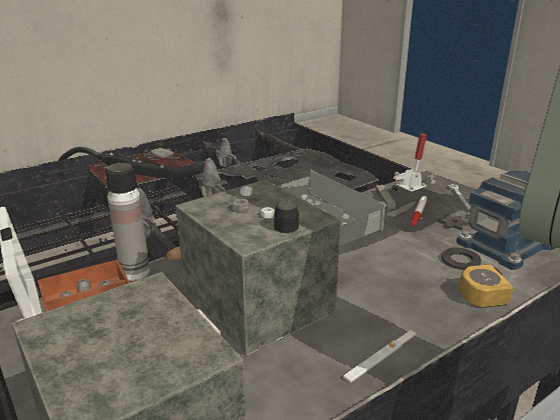

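View pics/top0.png

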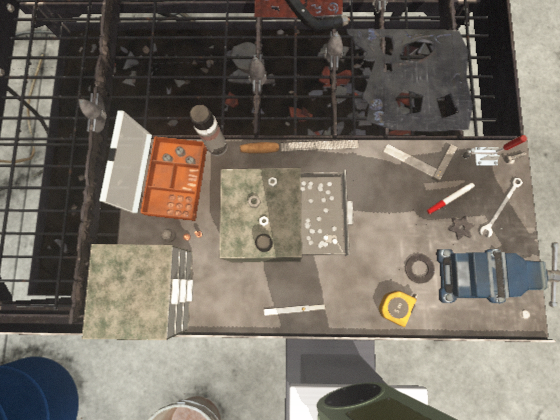

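The top view (front of the box faces image right, towards world -y) shows nuts near (272,181), (253,201) and (264,220), and the cap at (263,241). The box top spans about columns 220-300 and rows 169-258, and the drawer front is at column 346. Next I'll measure these.

```bash
cat > h.py <<'E'
from plant import ctrl,sensors,optics
import cv2,numpy as np
def cloud(n):
    p,d=optics.grab_frame(n); c=optics.camera_params(n)
    v,u=np.mgrid[:420,:560]; K=c["mtx"]
    X=np.stack([(u-K[0,2])*d/K[0,0],(v-K[1,2])*d/K[1,1],d],-1)-c["t"]
    return p,d,X@c["R"]
E
python3 - <<'E'
from h import *
from scipy import ndimage as N
p,d,W=cloud("top")
roi=np.zeros(d.shape,bool); roi[150:280,205:365]=1
z=W[...,2]
m=roi&(d>0)&(abs(z-165)<4.5)
l,k=N.label(m); s=N.sum(m,l,range(1,k+1)); m=l==1+np.argmax(s)
m=N.binary_fill_holes(m)
print("topz",np.median(z[m]))
r=cv2.minAreaRect(W[m][:,:2].astype(np.float32)); print(r, cv2.boxPoints(r).round(1).tolist())
h=(z>np.median(z[m])+5)&cv2.dilate(m.astype(np.uint8),np.ones((3,3))).astype(bool)
l,k=N.label(h)
for i in range(1,k+1):
    a=l==i
    if a.sum()>4: print(a.sum(),np.argwhere(a).mean(0).round(1),W[a].mean(0).round(1),W[a].min(0).round(1),W[a].max(0).round(1))
# drawer front profile
for row in(180,212,250): print([(u,W[row,u].round(0).tolist()) for u in range(338,356,2)])
print(W[212,294:306].round(0).tolist())
b=cv2.resize(p[160:270,205:365][:,:,::-1],None,fx=5,fy=5,interpolation=cv2.INTER_CUBIC); cv2.imwrite("pics/crop1.png",b)
E
```

```text
topz 165.56431837442963
((507.9283447265625, 222.32275390625), (242.28909301757812, 169.99951171875), 1.1079776287078857) [[385.20001220703125, 305.0], [388.5, 135.0], [630.7000122070312, 139.6999969482422], [627.4000244140625, 309.6000061035156]]
50 [181.  272.2] [596.9 198.6 174.6] [588.1 190.6 171.1] [606.2 207.6 178.1]
91 [200.8 253.9] [550.  233.9 194.6] [388.  156.7 171.2] [566.2 248.4 953.4]
54 [220.4 263.9] [513.1 214.4 174.8] [503.3 205.9 171.4] [522.3 222.6 177.8]
248 [242.2 263.7] [465.  211.9 203.6] [388.  156.7 171.6] [483.1 230.5 953.4]
[(338, [615.0, 54.0, 118.0]), (340, [615.0, 49.0, 118.0]), (342, [616.0, 45.0, 117.0]), (344, [608.0, 45.0, 147.0]), (346, [604.0, 42.0, 160.0]), (348, [648.0, 14.0, -0.0]), (350, [647.0, 9.0, 0.0]), (352, [647.0, 4.0, 1.0]), (354, [648.0, -2.0, -2.0])]
[(338, [542.0, 55.0, 117.0]), (340, [542.0, 51.0, 118.0]), (342, [564.0, 31.0, -0.0]), (344, [388.0, 157.0, 953.0]), (346, [535.0, 43.0, 158.0]), (348, [537.0, 37.0, 148.0]), (350, [537.0, 33.0, 147.0]), (352, [537.0, 28.0, 145.0]), (354, [565.0, 0.0, -1.0])]
[(338, [458.0, 56.0, 116.0]), (340, [458.0, 52.0, 117.0]), (342, [458.0, 47.0, 117.0]), (344, [468.0, 27.0, -0.0]), (346, [457.0, 41.0, 133.0]), (348, [455.0, 41.0, 161.0]), (350, [469.0, 12.0, -2.0]), (352, [469.0, 7.0, -5.0]), (354, [469.0, 2.0, -1.0])]
[[533.0, 152.0, 165.0], [532.0, 150.0, 167.0], [533.0, 148.0, 166.0], [533.0, 146.0, 165.0], [533.0, 144.0, 166.0], [533.0, 142.0, 166.0], [533.0, 140.0, 164.0], [533.0, 138.0, 164.0], [542.0, 135.0, 118.0], [542.0, 132.0, 117.0], [541.0, 130.0, 119.0], [542.0, 128.0, 116.0]]
```

View pics/crop1.png

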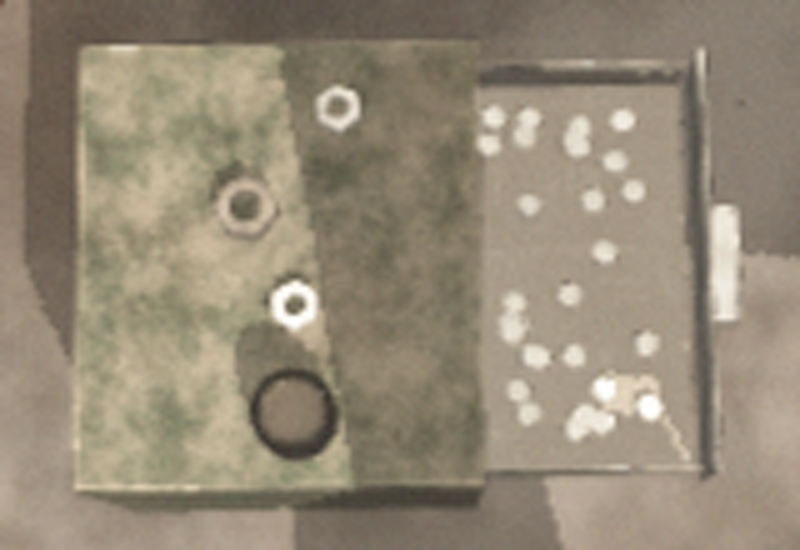

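```bash
cat >> h.py <<'E'
R1=np.array([[0,1,0],[1,0,0],[0,0,-1.]]); R2=R1*[-1,-1,1]
def rot(p):
    c=[(abs(q[5]),i) for i,R in enumerate((R1,R2)) if (q:=ctrl.solve_ik(p,R)) is not None]
    return (R1,R2)[min(c)[1]]
def sweep(x,y,rad,x1,R):
    y0=y+rad+11+9
    ctrl.move_l([x,y0,236],R,vel=200)
    ctrl.move_l([x,y0,194],vel=100,threshold=15)
    s=sensors.read_state(); print("down",s["eef_pos"].round(1),s["force"].round(1),s["grip_width"])
    ctrl.move_l([x1,139,194],vel=70,threshold=25)
    s=sensors.read_state(); print("end",s["eef_pos"].round(1),s["force"].round(1),round(s["t"],2))
    ctrl.move_l([x1,150,236],vel=150)
E
python3 - <<'E'
from h import *
R=rot([597,240,280]); print(R[1,0])
ctrl.move_ptp([597,240,280],R)
ctrl.gripper_to(8); print(sensors.read_state()["t"])
sweep(597,198.6,10,592,R)
p,d,W=cloud("top"); cv2.imwrite("pics/s1.png",cv2.resize(p[150:280,205:365][:,:,::-1],None,fx=4,fy=4))
p,d,W=cloud("scene"); cv2.imwrite("pics/s2.png",cv2.resize(p[150:290,160:400][:,:,::-1],None,fx=3,fy=3))
E
```

```text
1.0
3.85
down [597.3 228.8 194.4] [ 0.1 -0.   0.3] 7.873985732117556
end [592.  139.4 194. ] [ 1.  -0.2  0.5] 6.22
```

View pics/s2.png

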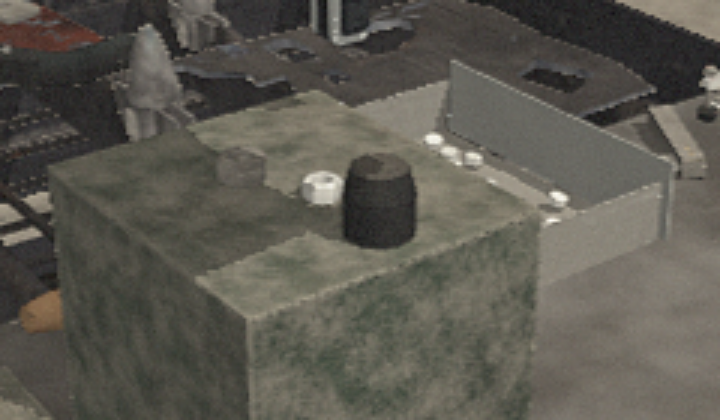

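The first nut has left the top, with the big nut at crop (240,168), small nut b at (322,188) and the cap at (380,200) undisturbed. I'll sweep the other two.

Run:
```python
from h import *
R=R1
sweep(552.5,236,13.5,552,R)
sweep(515,214.4,10,518,R)
ctrl.move_l([530,0,260],vel=250)
p,d,W=cloud("top"); cv2.imwrite("pics/s3.png",cv2.resize(p[150:280,205:365][:,:,::-1],None,fx=4,fy=4))
p,d,W=cloud("scene"); cv2.imwrite("pics/s4.png",cv2.resize(p[150:290,160:400][:,:,::-1],None,fx=3,fy=3))
print(sensors.read_state()["t"])
```

```text
down [552.7 269.1 193.9] [ 0.6 -0.2 -0.9] 7.980400178886702
end [551.9 139.3 194. ] [ 0.1 -0.2  0.4] 10.13
down [515.3 243.9 194. ] [ 0.3 -0.1  0.5] 7.700404062723453
end [518.  139.4 194. ] [0.  0.2 0.2] 13.46
14.7583
```

View pics/s3.png

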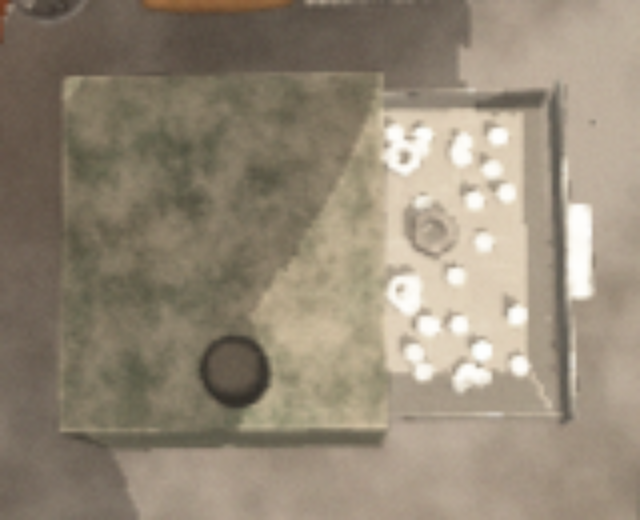

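View pics/s4.png

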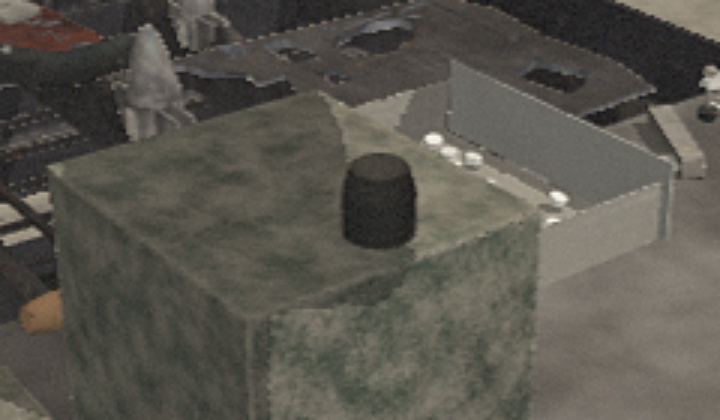

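All three nuts lie in the drawer (crop (403,157), (432,230) and (405,290)). The cap hasn't moved, at (235,370). Now I'll shut the drawer, with the fingers straddling the handle.

Run:
```python
from h import *
ctrl.gripper_to(78)
ctrl.move_l([535,5,260],vel=150)
print(ctrl.move_l([535,5,149],vel=120,threshold=10), sensors.read_state()["eef_pos"].round(1))
y=135
for i in range(6):
    hit=ctrl.move_l([535,y,149],vel=50,threshold=14)
    s=sensors.read_state(); print(hit,s["eef_pos"].round(1),s["force"].round(1),round(s["t"],2))
    if not hit or s["eef_pos"][1]>115: break
ctrl.move_l([535,60,149],vel=100)
ctrl.move_l([535,-20,280],vel=200)
ctrl.hold(0.5)
p,d,W=cloud("top"); cv2.imwrite("pics/s5.png",cv2.resize(p[150:280,205:365][:,:,::-1],None,fx=4,fy=4))
print([(u,W[190,u].round(0).tolist()) for u in range(294,312,2)])
print(sensors.read_state()["t"])
```

```text
False [535.8   4.9 149.9]
True [534.8 126.4 148.7] [ 1.3 -1.4  1.4] 18.98
[(294, [581.0, 153.0, 163.0]), (296, [580.0, 149.0, 164.0]), (298, [580.0, 144.0, 164.0]), (300, [580.0, 140.0, 167.0]), (302, [621.0, 132.0, -1.0]), (304, [621.0, 126.0, -1.0]), (306, [620.0, 121.0, 0.0]), (308, [621.0, 116.0, -1.0]), (310, [621.0, 111.0, -3.0])]
21.2583
```

View pics/s5.png

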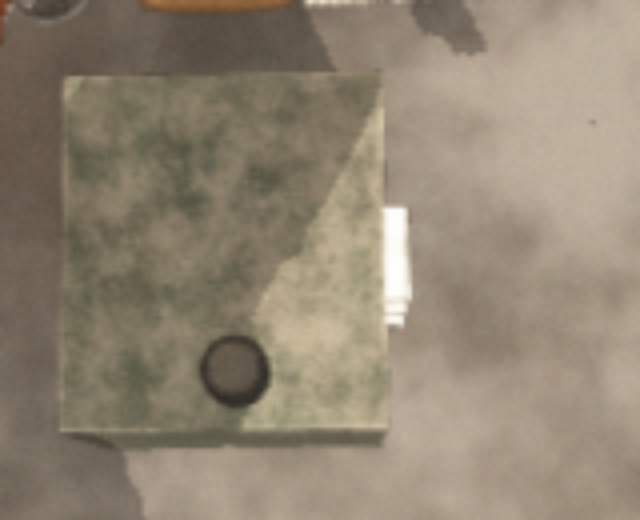

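The drawer front is flush with the box front and the cap hasn't moved. A second, firmer push will check that it's on its stop before I hand in.

Run:
```python
from h import *
ctrl.move_l([535,60,149],vel=200)
hit=ctrl.move_l([535,138,149],vel=40,threshold=20)
s=sensors.read_state(); print(hit,s["eef_pos"].round(1),s["force"].round(1),round(s["t"],2))
ctrl.move_l([535,60,149],vel=100)
ctrl.move_l([535,-20,280],vel=200)
ctrl.hold(0.5)
p,d,W=cloud("top"); q=cv2.imread("pics/s5.png"); print(np.abs(cv2.resize(p[150:280,205:365][:,:,::-1],None,fx=4,fy=4).astype(int)-q).mean())
ctrl.finish_job()
```

```text
True [534.9 126.5 148.8] [ 1.2 -2.1  1.4] 23.77
1.6022506009615385
the job is handed in; nothing more can be done
```

I swept all three nuts into the drawer and pushed it fully shut: a second, firmer push stopped at the same point. The torch cap is still standing where it was, and I handed the job in at about 26 s, though no verdict came back.

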